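# Feel out a slideway gap with a taper feeler gauge

### The arm

A 6-joint arm with a two-finger parallel gripper is mounted at the origin on a cart in front of the work surface, level with it; the furniture and walls round the work are solid. World frame = base frame: x ahead of the robot, y to its left, z up, the work surface at z = 0. Lengths are in m, angles in rad, forces in N, time in s.
With the tool pointing down it reaches from about 0.25 to 0.775 m from the base axis. Payload 4 kg.
Tool frame: the origin (TCP) lies on the centre line of the jaws, within the pads' length; the fingertips stand 25 mm ahead of it and the grasp point (between the pads) lies 6 mm ahead of it; z points along the fingers, y is the line along which they close (so a half turn about z gives the same grasp; the last joint's range is limited). The gripper opens to 94 mm and grips with 3 to 60 N. Pads are 16 mm wide; open, the fingers measure 119 mm over their backs; the gripper's body (75 mm by 177 mm) begins 78 mm behind the grasp point.
Start: joints at [1.017, 0.087, 1.371, -0, 1.684, -0.103], TCP at [0.24, 0.495, 0.231] pointing down, gripper open.
Joint ranges: [-3.1, 3.1], [-0.76, 2.03], [0.27, 2.55], [-1.08, 4.22], [0.17, 2.65], [-2.57, 2.57]. Speed limits (rad/s): [2.79, 2.79, 3.14, 3.14, 3.14, 3.14].

### API

Orientations are given as [roll, pitch, yaw] about the fixed x, y, z axes, in that order (R = Rz(yaw) Ry(pitch) Rx(roll)).
In Python, from bench import robot, imaging gives the robot as it stands. The module is installed in compiled form; this text tells all that it offers.
- The arm moves only by the tool drive_tool, never from a script. Its argument "series" is a list of rows, each a list of 3 entries, a list of its own where there are three numbers: the finger opening in m, from 0 to 0.094, then the shift along the tool's x, y, z in m, then the turn, a rotation vector about the tool's x, y, z in rad. A call has 1 to 5 rows; each row is the pose to reach, as a shift and turn from the pose commanded when the call began, along the tool's axes at that moment; what a row does not reach only later rows make up. A row lasts 1/8 s, in which the tool goes at most 62.5 mm and 10.7 degrees, less where a joint would pass 70% of its speed; a pose out of reach is approached as far as the arm can. A call with a gripper value outside its range is refused whole. The fingers move at their own pace and stop on an object; the grip force is fixed at half the most. Time passes only in rows, so rows that repeat a pose let the fingers close. It gives the time, the measured TCP pose, the force, the opening and the grip force at its end, in the units of the state.
- robot.get_obs(): the state, without advancing time (a new reading comes with each control period).
- imaging.snapshot(name): name is "scene" or "top" or "wrist"; returns the picture (480x640x3 uint8, red, green, blue); there is no depth.
- imaging.get_calibration(name): a dict with "intrinsics" (3x3 intrinsics, pixels), "position" and "rotation" of the camera in the world. Camera axes: x right, y up, looking along -z (the intrinsics and any distortion apply to the point x, -y, -z); pixel columns grow to the right and rows downward; lengths in m; the calibration is good to about 2 mm. The wrist camera is an equidistant fisheye: a pixel r from the principal point sees the ray r / f radians off the axis. A picture is of the moment at which its call begins: read the wrist's pose just before it. get_calibration takes no time and is no camera call; for the wrist camera it gives the pose at the moment of the call.
- robot.close_job(): hands the job in; it is judged then, once.
The state is a dict: "time": time; "joint_positions": joint angles; "qvel": joint speeds; "joint_torque": joint torques, N m; "tool_pos": TCP position; "ee_rot": TCP orientation; "wrist_force": force on the tool from outside, world axes, zero at the start; "wrist_torque": the same for the moment, N m; "width": finger opening in m; "finger_force": force on a finger pad.
Only numpy, scipy, OpenCV 4.12 (cv2) and the standard library are available. Lean on these libraries where they do the work, as an engineer would, in place of code of your own. Each camera call takes 0.05 s, during which the arm holds its last target. There are 200 camera calls.

### The job

Check the gap in the steel slideway block on the bench: pick up the loose taper feeler gauge, lay its flat side along the block's longer cheek and slide it, thin end first and standing on the bench, into the gap until you feel it drag firmly on both faces (a push of about 10 N; do not force it). Leave it lodged straight in the gap, gripped between both faces with nothing holding it, and leave the loose things around it where they are.

Things in the scene. Friction and masses are not known exactly. Their poses are not given: they have to be found in the camera images.
- way_block: Bare steel slideway block fixed to the bench, open to the robot. Origin: bench level, on the flat inner face of its longer cheek, in line with the facing jaw's front edge. x: along it into the gap, away from the robot; y: across the gap to the jaw; z up. Long cheek: x -30 to 80, y -30 to 0 mm, 32 mm high, two cap screws on top. A bridge (x 80 to 102) and a rail (y 44 to 56 mm) frame the jaw.
- gap_mouth (a point): On the long cheek's face at the gap's entrance: 0, 0, 16 mm in the block's frame, same axes. Facing it stands the jaw, clamped fast: 72 mm long (x 0 to 72), 24 mm thick, 30 mm high, held by two screws (to y 76) through the rail; its face is parallel to the cheek, 7 to 12 mm from it, varying and not reported. The floor of the gap is the bench; the cheek stands out 30 mm in front of the gap.
- taper_gauge: Loose steel taper gauge, about 0.2 kg, 135 mm long, 24 mm high, standing on its narrow edge on the bench. Origin: underside, below the centre of its head, a dark ribbed bar x -27.5 to 27.5, y -8 to 8 mm, to be held across y. x points to the thin end. The blade covers x 27.5 to 107.5; its flat side is y -8, flush with the head; the other side tapers from 16 mm thick at the head to 4 mm at the tip.
- gauge_tip (a point): Middle of the gauge's thin end: x 107.5, y -6, z 12 mm in the gauge's frame, same axes; 4 mm thick here, 0.15 mm more per mm towards the head. The gauge touches cheek and jaw edge at once with the tip (gap - 4 mm) / 0.15 past the jaw's front edge, 20 to 53 mm; all is rigid. Pushed in by 7 to 15 N it stays lodged by friction.
- tape_measure: yellow and black pocket tape measure, 35 x 74 x 63 mm, standing loose on the bench, origin under its centre; leave it
- spanner: loose combination spanner, 183 x 26 x 8 mm, lying flat along its x, origin under its centre; leave it
- hex_nut: loose hexagon nut, 24 x 27 x 13 mm, origin under its centre; leave it
- bottle: small white drop bottle with blue cap, 37 mm across, 78 mm high, standing loose, origin under its centre; leave it

How it is judged:
By the outcome, as a careful person would: the job done as asked, in the order asked, and still so for the second after the job is handed in, with the robot touching nothing.
It also fails if it takes over 58 s, if anything falls off the work surface, if the arm or the gripper's body presses on something with over 40 N, if the wrist force passes 120 N, or if a joint passes its speed limit or range.

## Working session

There is one attempt and no reset: what is moved stays moved. The work goes in short steps, Python scripts to look and compute and a tool call to move; the robot and the scene stay as the last step left them, time stands still between calls to the robot, and variables do not carry over. Pictures are saved under pics/ and viewed, at most 10 in all, crops included, and the job is handed in when it is done.

Besides the shell and the picture viewer there is one more tool, called after "Request:" as name([rows], argument=value, ...), one row to a line, values as JSON. drive_tool: Moves the arm, as the interface text tells. Its arguments: {"type":"object","properties":{"series":{"type":"array"}},"required":["series"]}

```bash
mkdir -p pics
cat > h.py <<'E'
import numpy as np, cv2
from bench import robot, imaging
def snap(n,f):
    im=imaging.snapshot(n); cv2.imwrite('pics/'+f,im[:,:,::-1]); return im
E
python3 - <<'E'
from h import *
np.set_printoptions(precision=4,suppress=True)
print(robot.get_obs())
for n in('scene','top','wrist'):
    c=imaging.get_calibration(n);print(n,c);snap(n,n+'0.png')
E
```

```text
{'time': 0.0, 'joint_positions': array([ 1.017 ,  0.088 ,  1.3722, -0.    ,  1.6836, -0.1031]), 'qvel': array([-0.0004,  0.0005,  0.0006, -0.0007, -0.0014,  0.0008]), 'joint_torque': array([  0.0007, -34.018 , -30.2428,   0.0719,   0.0331,  -0.0002]), 'tool_pos': array([0.2393, 0.4946, 0.2293]), 'ee_rot': array([-3.1394, -0.0002,  2.6908]), 'wrist_force': array([0.069 , 0.1008, 0.3547]), 'wrist_torque': array([-0.0389,  0.0418, -0.0075]), 'finger_force': 0.0, 'width': 0.09427830606478466}
scene {'intrinsics': array([[457.65  ,   0.    , 312.2576],
       [  0.    , 457.65  , 240.0196],
       [  0.    ,   0.    ,   1.    ]]), 'position': array([ 0.0517, -0.3729,  0.8341]), 'rotation': array([ 0.7103,  0.0173, -0.8692])}
top {'intrinsics': array([[591.4822,   0.    , 314.5067],
       [  0.    , 591.4822, 249.2222],
       [  0.    ,   0.    ,   1.    ]]), 'position': array([0.3374, 0.0576, 1.2206]), 'rotation': array([ 0.2021,  0.0037, -1.5851])}
wrist {'intrinsics': array([[371.6483,   0.    , 322.892 ],
       [  0.    , 371.6483, 245.616 ],
       [  0.    ,   0.    ,   1.    ]]), 'position': array([0.1758, 0.5254, 0.384 ]), 'rotation': array([-0.2466,  0.0024,  1.1199])}
```

View pics/top0.png

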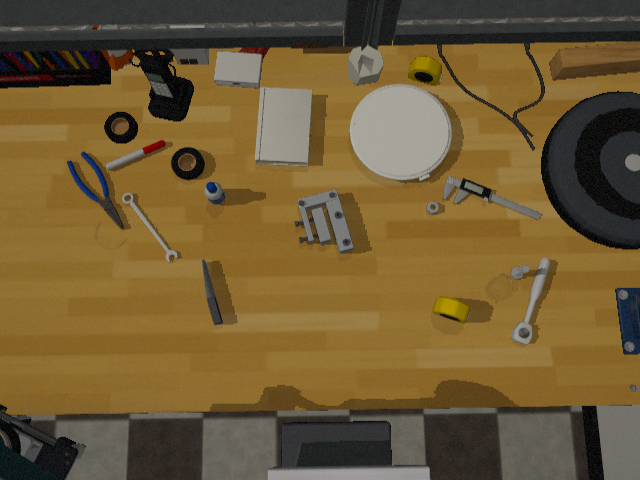

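View pics/scene0.png

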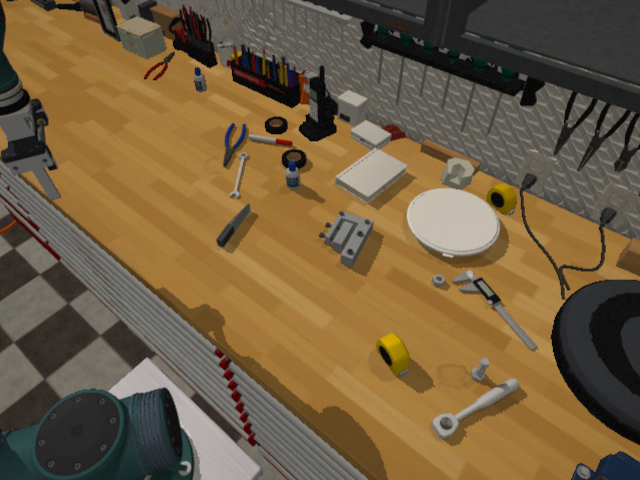

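Top view: the gauge runs from its tip at (204,262) to its head at (217,323). The block is around (325,222), with the long cheek on the right and the jaw at (320,222). I'll zoom in on both.

Run:
```python
from h import *
a=cv2.imread('pics/top0.png')
A=cv2.resize(a[182:260,285:360],None,fx=5,fy=5,interpolation=cv2.INTER_CUBIC)
B=cv2.resize(a[254:332,190:245],None,fx=5,fy=5,interpolation=cv2.INTER_CUBIC)
cv2.imwrite('pics/crop.png',np.hstack([A,B]))
```

```text
(no output)
```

View pics/crop.png

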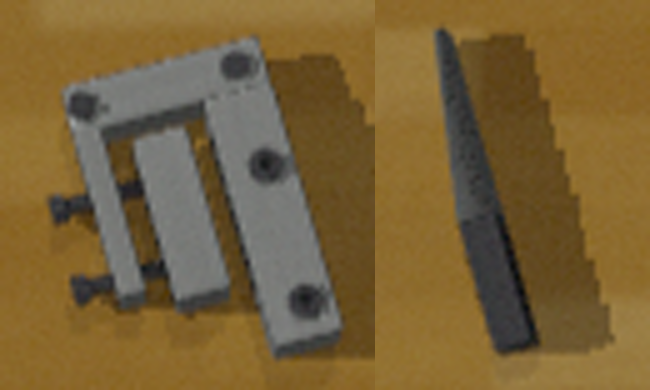

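The crop shows the cheek's inner top edge from (207,100) to (273,347), the jaw's front inner corner near (228,290), and the gauge's straight (flat) side on the right. The gauge is almost parallel to the gap. Next I'll cast rays and check heights against the scene view.

```bash
cat >> h.py <<'E'
from scipy.spatial.transform import Rotation as Ro
def Rm(r): return Ro.from_euler('xyz',r).as_matrix()
def ray(c,uv,fish=False):
    K=c['intrinsics'];x=(uv[0]-K[0,2])/K[0,0];y=(uv[1]-K[1,2])/K[1,1]
    if fish:
        t=np.hypot(x,y);s=np.sin(t)/t if t>1e-9 else 1;d=np.array([x*s,-y*s,-np.cos(t)])
    else: d=np.array([x,-y,-1])
    return Rm(c['rotation'])@d
def onz(c,uv,z,fish=False):
    d=ray(c,uv,fish);p=np.array(c['position']);return p+d*(z-p[2])/d[2]
def proj(c,P,fish=False):
    q=Rm(c['rotation']).T@(np.array(P)-c['position']);K=c['intrinsics'];v=np.array([q[0],-q[1]])
    r=np.hypot(*v);z=-q[2]
    v=v/r*np.arctan2(r,z) if fish else v/z
    return v*K[0,0]+K[:2,2]
def tri(c1,u1,c2,u2,f1=False,f2=False):
    A=[];b=[]
    for c,u,f in((c1,u1,f1),(c2,u2,f2)):
        d=ray(c,u,f);d/=np.linalg.norm(d);M=np.eye(3)-np.outer(d,d);A.append(M);b.append(M@c['position'])
    return np.linalg.lstsq(np.vstack(A),np.hstack(b),rcond=None)[0]
E
python3 - <<'E'
from h import *
np.set_printoptions(precision=4,suppress=True)
T=imaging.get_calibration('top');S=imaging.get_calibration('scene')
b=lambda x,y:(285+x/5,182+y/5); g=lambda x,y:(190+(x-375)/5,254+y/5)
for n,p,z in [('cheek back',b(207,100),.032),('cheek front in',b(273,347),.032),('cheek front out',b(341,330),.032),('block back right',b(258,38),.032),('jaw front in',b(228,290),.030),('jaw front out',b(179,305),.03),
 ('tip r',g(446,30),.024),('head fr',g(500,210),.024),('head br',g(537,345),.024),('head bl',g(495,350),.024),('head fl',g(460,220),.024)]:
    P=onz(T,p,z);print(n,P,'scene',proj(S,P))
a=cv2.imread('pics/scene0.png')
A=cv2.resize(a[195:270,310:385],None,fx=5,fy=5,interpolation=cv2.INTER_CUBIC)
B=cv2.resize(a[190:265,205:265],None,fx=5,fy=5,interpolation=cv2.INTER_CUBIC)
cv2.imwrite('pics/crop2.png',np.hstack([A,B]))
E
```

```text
cheek back [0.6812 0.0323 0.032 ] scene [358.686  222.8091]
cheek front in [0.5757 0.0072 0.032 ] scene [339.7525 254.6598]
cheek front out [ 0.5824 -0.0209  0.032 ] scene [351.5474 259.0799]
block back right [0.7078 0.0104 0.032 ] scene [372.694 220.733]
jaw front in [0.6004 0.0251 0.03  ] scene [340.179  244.8762]
jaw front out [0.5944 0.0454 0.03  ] scene [331.619  242.1479]
tip r [0.5635 0.286  0.024 ] scene [248.9488 204.6626]
head fr [0.4887 0.2623 0.024 ] scene [233.7189 226.1152]
head br [0.4338 0.2463 0.024 ] scene [221.2869 242.7605]
head bl [0.432  0.2632 0.024 ] scene [215.8513 239.7234]
head fl [0.4848 0.2785 0.024 ] scene [227.9432 223.8932]
```

View pics/crop2.png

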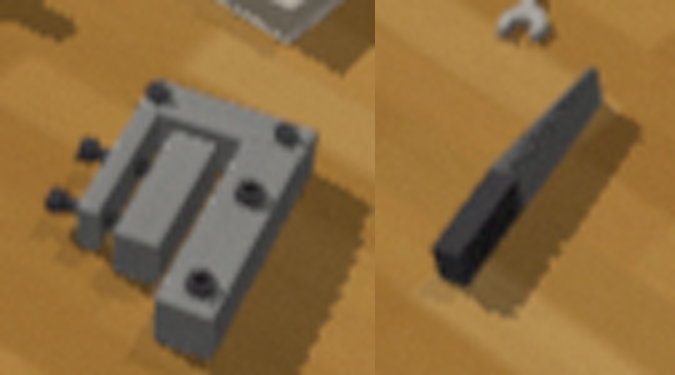

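Lengths agree (gauge 136 mm, cheek 108 mm, width 29 mm), and the scene projections match within about 1.5 px. The gauge's yaw is about 17° and the block's about 13.4°.

```bash
cat >> h.py <<'E'
def rel(p,yawdeg):
    o=robot.get_obs();R=Rm(o['ee_rot']);Rt=Ro.from_euler('xyz',[np.pi,0,np.radians(yawdeg)]).as_matrix()
    print('t',round(o['time'],2),'tcp',np.round(o['tool_pos'],4),'rpy',np.round(o['ee_rot'],4),'F',np.round(o['wrist_force'],1))
    print('shift',np.round(R.T@(np.array(p)-o['tool_pos']),4),'turn',np.round(Ro.from_matrix(R.T@Rt).as_rotvec(),4))
E
python3 -c "
from h import *
rel([.46,.2626,.13],197)"
```

```text
t 0.15 tcp [0.2394 0.4947 0.2296] rpy [-3.1399e+00 -1.0000e-04  2.6908e+00] F [ 0.1  0.2 -0.4]
shift [-0.2997 -0.1127  0.0997] turn [-0.0016 -0.0008 -0.7475]
```

Request:
drive_tool([
  [0.094,[-0.06,-0.023,0.02],[0,0,-0.15]],
  [0.094,[-0.12,-0.045,0.04],[0,0,-0.3]],
  [0.094,[-0.175,-0.066,0.06],[0,0,-0.45]],
  [0.094,[-0.23,-0.087,0.08],[0,0,-0.6]],
  [0.094,[-0.28,-0.107,0.098],[0,0,-0.747]],
])

```text
time: 0.78
tool_pos: [0.4441, 0.2772, 0.1326]
ee_rot: [3.141, 0.0, -2.84]
wrist_force: [0.3, 1.0, -0.5]
width: 0.0936
finger_force: 0.0
```

```bash
python3 -c "
from h import *
rel([.46,.2626,.13],197)"
```

```text
t 0.78 tcp [0.4441 0.2772 0.1326] rpy [ 3.1414e+00  1.0000e-04 -2.8404e+00] F [ 0.3  1.  -0.5]
shift [-0.0109 -0.0187  0.0026] turn [0.0002 0.0001 0.0045]
```

Request:
drive_tool([
  [0.094,[-0.01,-0.018,0.0],[0,0,0.004]],
  [0.094,[-0.01,-0.018,0.0],[0,0,0.004]],
  [0.094,[-0.01,-0.018,0.0],[0,0,0.004]],
])

```text
time: 1.15
tool_pos: [0.4576, 0.2659, 0.1343]
ee_rot: [3.14, 0.001, -2.849]
wrist_force: [0.2, 0.1, -0.2]
width: 0.0938
finger_force: 0.0
```

Run:
```python
from h import *
c=imaging.get_calibration('wrist');np.save('w1.npy',c,allow_pickle=True)
rel([.46,.2626,.13],197)
im=snap('wrist','w1.png')
print(c)
for P in [(.5635,.286,.024),(.4887,.2623,.024),(.4338,.2463,.024),(.432,.2632,.024),(.5757,.0072,.032),(.6812,.0323,.032),(.6004,.0251,.03)]: print(P,proj(c,P,True))
```

```text
t 1.15 tcp [0.4576 0.2659 0.1343] rpy [ 3.1405e+00  1.2000e-03 -2.8486e+00] F [ 0.2  0.1 -0.2]
shift [-0.0014 -0.0039  0.0043] turn [ 0.0011  0.0012 -0.0037]
{'intrinsics': array([[371.64829954,   0.        , 322.89195105],
       [  0.        , 371.64829954, 245.6160232 ],
       [  0.        ,   0.        ,   1.        ]]), 'position': array([0.38956324, 0.2447526 , 0.28874784]), 'rotation': array([-2.47981711e-01, -1.59873942e-03,  1.86375951e+00])}
(0.5635, 0.286, 0.024) [309.638919   373.82057707]
(0.4887, 0.2623, 0.024) [306.77496973 287.6337628 ]
(0.4338, 0.2463, 0.024) [306.64314565 213.04374053]
(0.432, 0.2632, 0.024) [329.78931925 217.33113837]
(0.5757, 0.0072, 0.032) [ 28.13542997 290.98411731]
(0.6812, 0.0323, 0.032) [ 51.74096625 385.21193106]
(0.6004, 0.0251, 0.03) [ 42.80276089 318.61287803]
```

View pics/w1.png

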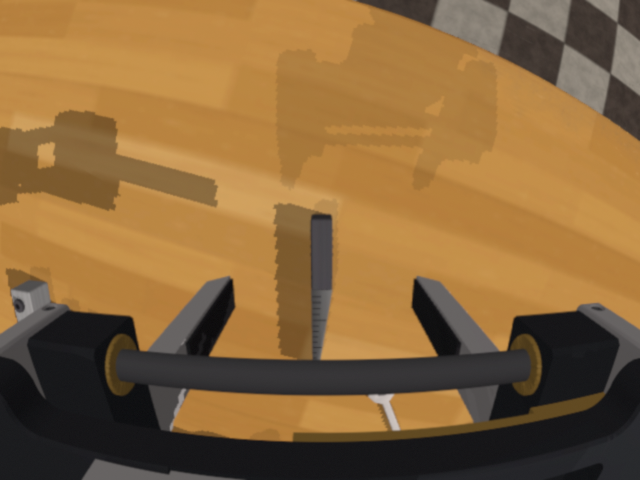

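The wrist view shows the head's top corners at (311,215), (331,215), (310,290) and (331,289), midway between the fingers and within about 2 mm of my prediction. I'll triangulate against the top view to check the height.

Run:
```python
from h import *
np.set_printoptions(precision=4,suppress=True)
c=imaging.get_calibration('wrist');T=imaging.get_calibration('top')
g=lambda x,y:(190+(x-375)/5,254+y/5)
for a,b in [((311,215),(537,345)),((331,215),(495,350)),((310,290),(500,210)),((331,289),(460,220))]:
    print(onz(c,a,.024,True),tri(c,a,T,g(*b),True))
P=[onz(c,a,.024,True)for a in[(311,215),(310,290),(331,215),(331,289)]]
print(np.degrees([np.arctan2(*(P[i+1]-P[i])[1::-1]) for i in(0,2)]))
rel([.4595,.264,.028],197)
```

```text
[0.4342 0.2498 0.024 ] [0.4361 0.2496 0.0071]
[0.43   0.2637 0.024 ] [0.4325 0.265  0.0113]
[0.4897 0.2654 0.024 ] [0.4894 0.2639 0.0232]
[0.4843 0.2804 0.024 ] [0.4855 0.2801 0.0199]
[15.602  17.1551]
t 1.2 tcp [0.4574 0.2661 0.1343] rpy [ 3.1406  0.0013 -2.8477] F [-0.7 -0.3 -1. ]
shift [-0.0013 -0.0027  0.1063] turn [ 0.0009  0.0013 -0.0028]
```

Request:
drive_tool([
  [0.094,[-0.001,-0.002,0.05],[0,0,0]],
  [0.094,[-0.001,-0.002,0.09],[0,0,0]],
  [0.094,[-0.001,-0.002,0.104],[0,0,0]],
  [0.094,[-0.001,-0.002,0.104],[0,0,0]],
  [0.094,[-0.001,-0.002,0.104],[0,0,0]],
])

```text
time: 1.82
tool_pos: [0.4608, 0.2639, 0.0316]
ee_rot: [3.141, 0.004, -2.849]
wrist_force: [0.2, 0.2, 0.3]
width: 0.0942
finger_force: 0.0
```

Request:
drive_tool([
  [0.03,[0,0,0],[0,0,0]],
  [0.03,[0,0,0],[0,0,0]],
  [0.03,[0,0,0],[0,0,0]],
  [0.03,[0,0,0],[0,0,0]],
  [0.03,[0,0,0],[0,0,0]],
])

```text
time: 2.45
tool_pos: [0.4595, 0.2628, 0.0294]
ee_rot: [3.142, -0.0, -2.85]
wrist_force: [0.6, 0.2, 0.5]
width: 0.0473
finger_force: 0.0
```

Request:
drive_tool([
  [0.0,[0,0,0],[0,0,0]],
  [0.0,[0,0,0],[0,0,0]],
  [0.0,[0,0,0],[0,0,0]],
  [0.0,[0,0,0],[0,0,0]],
  [0.0,[0,0,0],[0,0,0]],
])

```text
time: 3.08
tool_pos: [0.4595, 0.263, 0.0293]
ee_rot: [3.141, -0.0, -2.849]
wrist_force: [-1.3, 0.2, -0.4]
width: 0.0158
finger_force: 29.9
```

Request:
drive_tool([
  [0.0,[0,0,0],[0,0,0]],
  [0.0,[0,0,0],[0,0,0]],
  [0.0,[0,0,0],[0,0,0]],
])

```text
time: 3.45
tool_pos: [0.4595, 0.2629, 0.0294]
ee_rot: [3.141, 0.0, -2.849]
wrist_force: [-1.1, 0.7, -0.6]
width: 0.0156
finger_force: 29.9
```

Run:
```python
from h import *
rel([.4595,.264,.028],196.5);o=robot.get_obs();print(o['width'],o['finger_force'])
```

```text
t 3.45 tcp [0.4595 0.2629 0.0294] rpy [ 3.1414  0.     -2.8493] F [-1.1  0.7 -0.6]
shift [-0.0003  0.001   0.0014] turn [0.0002 0.     0.0043]
0.015648689922874513 29.93613839149475
```

Run:
```python
from h import *
rel([.4586,-.0083,.0444],193.4)
```

```text
t 3.45 tcp [0.4595 0.2629 0.0294] rpy [ 3.1414  0.     -2.8493] F [-1.1  0.7 -0.6]
shift [ 0.079  -0.2595 -0.0151] turn [0.0002 0.     0.0584]
```

Request:
drive_tool([
  [0.0,[0,0,-0.015],[0,0,0]],
  [0.0,[0.018,-0.055,-0.015],[0,0,0.015]],
  [0.0,[0.036,-0.11,-0.015],[0,0,0.03]],
  [0.0,[0.053,-0.165,-0.015],[0,0,0.045]],
  [0.0,[0.068,-0.22,-0.015],[0,0,0.058]],
])

```text
time: 4.08
tool_pos: [0.4576, 0.0307, 0.0452]
ee_rot: [-3.141, 0.001, -2.907]
wrist_force: [1.2, 1.5, -2.9]
width: 0.0159
finger_force: 29.9
```

Request:
drive_tool([
  [0.0,[0.008,-0.038,0],[0,0,0]],
  [0.0,[0.008,-0.038,0],[0,0,0]],
  [0.0,[0.008,-0.038,0],[0,0,0]],
  [0.0,[0.008,-0.038,0],[0,0,0]],
])

```text
time: 4.58
tool_pos: [0.4588, -0.0052, 0.0445]
ee_rot: [3.141, 0.0, -2.906]
wrist_force: [-0.6, -0.6, -1.5]
width: 0.0154
finger_force: 29.9
```

Run:
```python
from h import *
rel([.4586,-.0083,.0294],193.4)
c=imaging.get_calibration('wrist');np.save('w2.npy',c,allow_pickle=True)
a=snap('wrist','w2.png');snap('top','t2.png');snap('scene','s2.png')
A=cv2.resize(a[200:420,200:460],None,fx=3,fy=3,interpolation=cv2.INTER_CUBIC)[:600]
cv2.imwrite('pics/w2c.png',A[:,:,::-1])
o=(.6049,.0142,.032)
print(proj(c,o,True),proj(c,(.5757,.0072,.032),True),proj(c,(.6812,.0323,.032),True))
```

```text
t 4.58 tcp [ 0.4588 -0.0052  0.0445] rpy [ 3.1413e+00  1.0000e-04 -2.9057e+00] F [-0.6 -0.6 -1.5]
shift [ 0.0009 -0.003   0.0151] turn [0.0003 0.0001 0.002 ]
[301.11765181 494.09521721] [299.51172278 467.00449851] [304.39019353 546.520916  ]
```

View pics/w2c.png

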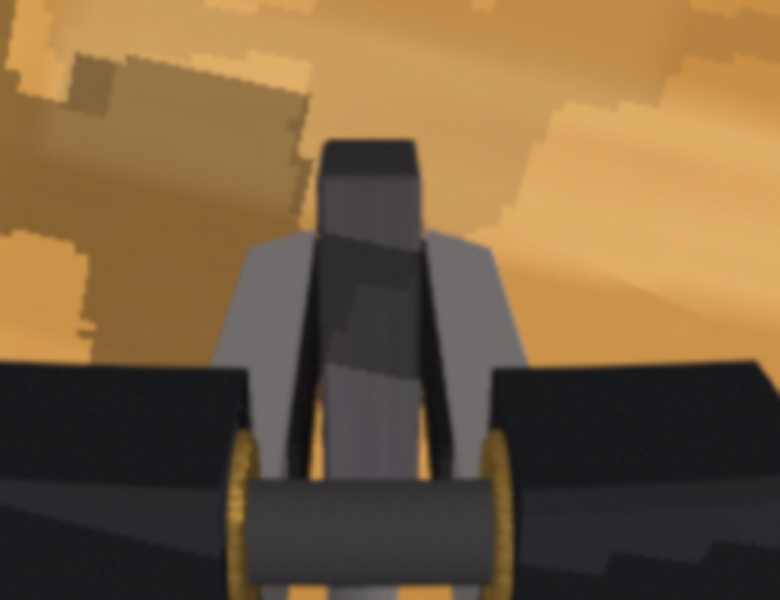

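The wrist view shows the head held squarely, with its back edge at about image row 258. The block is hidden, so I'll use the top and scene views.

Run:
```python
from h import *
a=cv2.imread('pics/t2.png');b=cv2.imread('pics/s2.png')
r=lambda x:cv2.resize(x,None,fx=5,fy=5,interpolation=cv2.INTER_CUBIC)
cv2.imwrite('pics/c3.png',np.hstack([r(a[185:300,290:365]),r(b[200:315,300:380])]))
c=imaging.get_calibration('wrist');print(onz(c,(200+320/3,258),.039,True),onz(c,(200+418/3,258),.039,True))
```

```text
[ 0.43628994 -0.01855496  0.039     ] [ 0.43287148 -0.00432574  0.039     ]
```

View pics/c3.png

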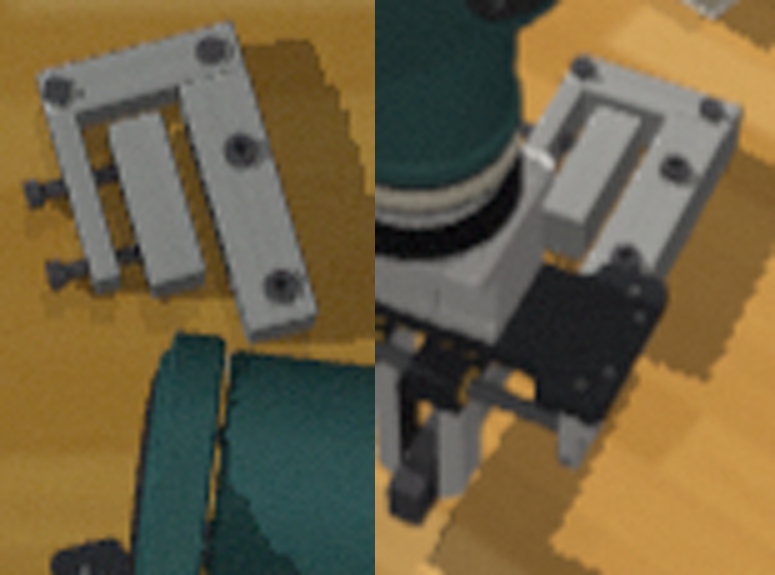

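The gauge is hidden under the arm, but the block is clear in the top view: cheek outer edge from (238,30) to (316,315) and inner edge from (182,88) to (245,338) in crop pixels. I'll fit the edges for the yaw.

Run:
```python
from h import *
T=imaging.get_calibration('top')
for f in('top0','t2'):
    a=cv2.imread(f'pics/{f}.png');s=cv2.cvtColor(a,cv2.COLOR_BGR2HSV)[:,:,1].astype(float)
    for nm,p0,p1,r0,r1,sg in(('outer',(337.6,191),(353.2,248),196,243,1),('inner',(326.4,202.6),(339,252.6),206,247,-1)):
        pts=[]
        for r in range(r0,r1):
            xc=p0[0]+(r-p0[1])*(p1[0]-p0[0])/(p1[1]-p0[1]);x=np.arange(int(xc)-4,int(xc)+6)
            g=np.clip(sg*np.gradient(s[r])[x],0,None)
            if g.sum()>20: pts.append((( g*x).sum()/g.sum(),r))
        W=np.float32([onz(T,p,.032)[:2] for p in pts])
        vx,vy,x0,y0=cv2.fitLine(W,cv2.DIST_HUBER,0,.001,.001).ravel()
        if vx<0: vx,vy=-vx,-vy
        print(f,nm,len(pts),'yaw',round(np.degrees(np.arctan2(vy,vx)),2),'y at x=.6049',round(float(y0+vy/vx*(.6049-x0)),4))
```

```text
top0 outer 47 yaw 14.59 y at x=.6049 -0.0163
top0 inner 41 yaw 14.43 y at x=.6049 0.0171
t2 outer 47 yaw 14.54 y at x=.6049 -0.0162
t2 inner 41 yaw 14.49 y at x=.6049 0.0171
```

```bash
cat >> h.py <<'E'
YB=14.4; O=np.array([.6047,.0155]); a_=np.radians(YB); EX=np.array([np.cos(a_),np.sin(a_)]); EY=np.array([-EX[1],EX[0]])
def blk():
    o=robot.get_obs();p=o['tool_pos'][:2]-O
    F=o['wrist_force'];f=F[:2]
    print('t',round(o['time'],2),'blk x,y,z mm',np.round([p@EX*1e3,p@EY*1e3,o['tool_pos'][2]*1e3],2),'yaw',round(np.degrees(o['ee_rot'][2])+180,2),'F',np.round([f@EX,f@EY,F[2]],1),'Mz',np.round(o['wrist_torque'][2],2),'w',round(o['width'],4))
def goblk(x,y,z,yaw=YB+180):
    q=O+EX*x+EY*y; rel([q[0],q[1],z],yaw)
E
python3 -c "
from h import *
blk();goblk(-.119,.0115,.0444)"
```

```text
t 4.72 blk x,y,z mm [-146.49   16.16   44.38] yaw 13.52 F [-0.2  0.2 -2.8] Mz -0.03 w 0.0159
t 4.72 tcp [ 0.4588 -0.0053  0.0444] rpy [ 3.1414e+00 -1.0000e-04 -2.9056e+00] F [-0.2  0.1 -2.8]
shift [-0.0276 -0.0042 -0.    ] turn [ 0.0002 -0.0001 -0.0153]
```

Request:
drive_tool([
  [0.0,[-0.01,-0.004,0],[0,0,-0.015]],
  [0.0,[-0.028,-0.004,0],[0,0,-0.015]],
  [0.0,[-0.028,-0.004,0.008],[0,0,-0.015]],
  [0.0,[-0.028,-0.004,0.014],[0,0,-0.015]],
  [0.0,[-0.028,-0.004,0.015],[0,0,-0.015]],
])

```text
time: 5.35
tool_pos: [0.4865, -0.0035, 0.0292]
ee_rot: [3.141, -0.001, -2.892]
wrist_force: [-1.7, 1.2, 2.8]
width: 0.0157
finger_force: 30.0
```

Request:
drive_tool([
  [0.0,[0,0,0],[0,0,0]],
  [0.0,[0,0,0],[0,0,0]],
])

```text
time: 5.6
tool_pos: [0.4867, -0.0037, 0.0292]
ee_rot: [3.142, -0.0, -2.892]
wrist_force: [0.1, 0.1, -1.6]
width: 0.0156
finger_force: 30.0
```

```bash
python3 -c "
from h import *
blk();goblk(-.119,.0115,.0294)"
```

```text
t 5.6 blk x,y,z mm [-119.07   10.79   29.22] yaw 14.28 F [ 0.1  0.1 -1.6] Mz 0.01 w 0.0156
t 5.6 tcp [ 0.4867 -0.0037  0.0292] rpy [ 3.1415e+00 -3.0000e-04 -2.8924e+00] F [ 0.1  0.1 -1.6]
shift [-0.0001  0.0007 -0.0002] turn [ 0.0001 -0.0003 -0.0021]
```

Request:
drive_tool([
  [0.0,[0,-0.001,0],[0,0,0]],
  [0.0,[0,-0.0015,0],[0,0,0]],
  [0.0,[0,-0.0015,0],[0,0,0]],
])

```text
time: 5.98
tool_pos: [0.4873, -0.0051, 0.0293]
ee_rot: [3.142, -0.0, -2.892]
wrist_force: [0.2, 1.3, -2.9]
width: 0.0158
finger_force: 30.0
```

```bash
python3 -c "
from h import *
blk()"
```

```text
t 5.97 blk x,y,z mm [-118.83    9.21   29.27] yaw 14.27 F [ 0.5  1.2 -2.9] Mz -0.0 w 0.0158
```

Request:
drive_tool([
  [0.0,[0,-0.0005,0],[0,0,0]],
  [0.0,[0,-0.001,0],[0,0,0]],
  [0.0,[0,-0.001,0],[0,0,0]],
])

```text
time: 6.35
tool_pos: [0.4877, -0.006, 0.0294]
ee_rot: [3.142, 0.0, -2.892]
wrist_force: [-0.6, 0.9, -2.0]
width: 0.0154
finger_force: 30.0
```

```bash
python3 -c "
from h import *
blk()"
```

```text
t 6.35 blk x,y,z mm [-118.73    8.24   29.4 ] yaw 14.28 F [-0.3  1.  -2. ] Mz -0.05 w 0.0154
```

Request:
drive_tool([
  [0.0,[0,-0.0005,0],[0,0,0]],
  [0.0,[0,-0.001,0],[0,0,0]],
  [0.0,[0,-0.001,0],[0,0,0]],
])

```text
time: 6.72
tool_pos: [0.4878, -0.0068, 0.0294]
ee_rot: [3.141, -0.0, -2.892]
wrist_force: [-0.4, 0.5, -2.5]
width: 0.0158
finger_force: 30.0
```

```bash
python3 -c "
from h import *
blk()"
```

```text
t 6.72 blk x,y,z mm [-118.77    7.43   29.36] yaw 14.28 F [-0.3  0.6 -2.5] Mz 0.08 w 0.0158
```

Request:
drive_tool([
  [0.0,[0,-0.0005,0],[0,0,0]],
  [0.0,[0,-0.0007,0],[0,0,0]],
  [0.0,[0,-0.0007,0],[0,0,0]],
])

```text
time: 7.1
tool_pos: [0.4879, -0.0073, 0.0293]
ee_rot: [3.141, -0.0, -2.892]
wrist_force: [-1.2, 2.9, -2.2]
width: 0.0155
finger_force: 30.0
```

```bash
python3 -c "
from h import *
blk()"
```

```text
t 7.1 blk x,y,z mm [-118.8     6.97   29.34] yaw 14.3 F [-0.5  3.1 -2.2] Mz 0.23 w 0.0155
```

Contact with the cheek at about 3 N. I'll press slightly more and use the moment arm to see whether the tip or the cheek's corner is touching.

Request:
drive_tool([
  [0.0,[0,-0.0005,0],[0,0,0]],
  [0.0,[0,-0.0005,0],[0,0,0]],
])

```text
time: 7.35
tool_pos: [0.488, -0.0078, 0.0293]
ee_rot: [3.141, -0.0, -2.892]
wrist_force: [-2.3, 2.9, -1.1]
width: 0.0156
finger_force: 30.1
```

```bash
cat >> h.py <<'E'
def avg(n=8):
    L=[]
    for _ in range(n):
        imaging.snapshot('top');o=robot.get_obs();F=o['wrist_force'];p=o['tool_pos'][:2]-O
        L.append([p@EX*1e3,p@EY*1e3,o['tool_pos'][2]*1e3,np.degrees(o['ee_rot'][2])+180,F[:2]@EX,F[:2]@EY,F[2],o['wrist_torque'][2]])
    m=np.mean(L,0);print('t',round(o['time'],2),'x y z yaw Fx Fy Fz Mz',np.round(m,2),'arm mm',round(m[7]/m[5]*1e3))
E
python3 -c "
from h import *
avg()"
```

```text
t 7.75 x y z yaw Fx Fy Fz Mz [-118.85    6.35   29.32   14.29   -0.44    3.9    -2.03    0.37] arm mm 95
```

Request:
drive_tool([
  [0.0,[0,0.001,0],[0,0,0]],
  [0.0,[-0.008,0.001,0],[0,0,0]],
  [0.0,[-0.016,0.001,0],[0,0,0]],
  [0.0,[-0.024,0.001,0],[0,0,0]],
  [0.0,[-0.024,0.001,0],[0,0,0]],
])

```text
time: 8.38
tool_pos: [0.5126, -0.0009, 0.0293]
ee_rot: [3.141, 0.002, -2.892]
wrist_force: [0.8, 3.7, -4.1]
width: 0.0157
finger_force: 30.0
```

```bash
python3 -c "
from h import *
avg(4)"
```

```text
t 8.57 x y z yaw Fx Fy Fz Mz [-93.74   7.03  29.5   14.28   1.95   3.8   -2.92   0.26] arm mm 68
```

Request:
drive_tool([
  [0.0,[0,-0.0004,0],[0,0,0]],
  [0.0,[0,-0.0008,0],[0,0,0]],
  [0.0,[0,-0.0008,0],[0,0,0]],
])

```text
time: 8.95
tool_pos: [0.5118, -0.0015, 0.0297]
ee_rot: [3.141, 0.002, -2.892]
wrist_force: [1.6, 5.4, -2.8]
width: 0.0155
finger_force: 30.1
```

```bash
python3 -c "
from h import *
avg(6)"
```

```text
t 9.25 x y z yaw Fx Fy Fz Mz [-94.21   6.64  29.72  14.29   2.63   4.86  -2.78   0.37] arm mm 75
```

Request:
drive_tool([
  [0.0,[0,0.0008,0.0003],[0,0,0]],
  [0.0,[-0.002,0.0008,0.0003],[0,0,0]],
  [0.0,[-0.004,0.0008,0.0003],[0,0,0]],
  [0.0,[-0.006,0.0008,0.0003],[0,0,0]],
  [0.0,[-0.006,0.0008,0.0003],[0,0,0]],
])

```text
time: 9.88
tool_pos: [0.5156, -0.0001, 0.0292]
ee_rot: [3.141, -0.004, -2.892]
wrist_force: [-4.3, 2.0, 2.1]
width: 0.0156
finger_force: 30.0
```

```bash
python3 -c "
from h import *
avg(4)"
```

```text
t 10.07 x y z yaw Fx Fy Fz Mz [-90.14   7.06  29.2   14.27  -3.37   4.04   1.73   0.22] arm mm 56
```

Request:
drive_tool([
  [0.0,[-0.002,0,0],[0,0,0]],
  [0.0,[-0.004,0,0],[0,0,0]],
  [0.0,[-0.006,0,0],[0,0,0]],
  [0.0,[-0.006,0,0],[0,0,0]],
])

```text
time: 10.58
tool_pos: [0.5214, 0.0015, 0.0292]
ee_rot: [3.141, -0.004, -2.893]
wrist_force: [-4.5, 2.8, 3.0]
width: 0.0156
finger_force: 30.0
```

```bash
python3 -c "
from h import *
avg(4)"
```

```text
t 10.78 x y z yaw Fx Fy Fz Mz [-84.2    7.12  29.21  14.27  -3.43   4.52   1.73   0.22] arm mm 50
```

The moment arm tracks the cheek's front corner (54–60 mm), so the gauge's yaw is slightly too large. I'll turn it clockwise by about 1° and ease off sideways.

Request:
drive_tool([
  [0.0,[0,0.001,0],[0,0,0]],
  [0.0,[0,0.0014,0],[0,0,0.009]],
  [0.0,[0,0.0014,0],[0,0,0.017]],
  [0.0,[0,0.0014,0],[0,0,0.017]],
])

```text
time: 11.28
tool_pos: [0.5224, 0.0028, 0.0292]
ee_rot: [-3.141, -0.0, -2.909]
wrist_force: [-3.4, 0.9, 1.1]
width: 0.0159
finger_force: 30.1
```

```bash
python3 -c "
from h import *
avg(6)"
```

```text
t 11.57 x y z yaw Fx Fy Fz Mz [-82.86   8.24  29.22  13.31  -3.06   1.8    1.69   0.34] arm mm 190
```

Request:
drive_tool([
  [0.0,[0,-0.0003,0],[0,0,-0.008]],
  [0.0,[0,-0.0003,0],[0,0,-0.008]],
  [0.0,[-0.002,-0.0003,0],[0,0,-0.008]],
  [0.0,[-0.004,-0.0003,0],[0,0,-0.008]],
  [0.0,[-0.004,-0.0003,0],[0,0,-0.008]],
])

```text
time: 12.2
tool_pos: [0.5268, 0.0037, 0.0292]
ee_rot: [-3.142, 0.001, -2.901]
wrist_force: [-3.0, 1.8, 2.4]
width: 0.0158
finger_force: 30.0
```

```bash
python3 -c "
from h import *
avg(6)"
```

```text
t 12.5 x y z yaw Fx Fy Fz Mz [-78.36   7.96  29.22  13.76  -2.19   2.08   2.4    0.2 ] arm mm 98
```

Request:
drive_tool([
  [0.0,[-0.002,0,0],[0,0,0]],
  [0.0,[-0.004,0,0],[0,0,0]],
  [0.0,[-0.006,0,0],[0,0,0]],
  [0.0,[-0.006,0,0],[0,0,0]],
])

```text
time: 13.0
tool_pos: [0.5324, 0.0051, 0.0292]
ee_rot: [3.142, 0.0, -2.901]
wrist_force: [-4.6, 2.4, 4.6]
width: 0.0158
finger_force: 30.0
```

```bash
python3 -c "
from h import *
avg(4)"
```

```text
t 13.2 x y z yaw Fx Fy Fz Mz [-72.58   7.95  29.21  13.76  -3.7    1.87   4.4    0.21] arm mm 112
```

Request:
drive_tool([
  [0.0,[-0.0015,0,0],[0,0,0]],
  [0.0,[-0.003,0,0],[0,0,0]],
  [0.0,[-0.004,0,0],[0,0,0]],
  [0.0,[-0.004,0,0],[0,0,0]],
])

```text
time: 13.7
tool_pos: [0.5338, 0.0054, 0.0292]
ee_rot: [-3.142, -0.006, -2.901]
wrist_force: [-11.0, -1.1, 9.7]
width: 0.0157
finger_force: 30.0
```

```bash
python3 -c "
from h import *
avg(4)"
```

```text
t 13.9 x y z yaw Fx Fy Fz Mz [-71.16   7.82  29.2   13.77 -10.6    1.93   9.49   0.22] arm mm 115
```

It is wedged: the advance stopped with Fx at about -10.6 N. I'll release it, lift clear and look.

Request:
drive_tool([
  [0.05,[0,0,0],[0,0,0]],
  [0.05,[0,0,0],[0,0,0]],
  [0.05,[0,0,0],[0,0,0]],
  [0.05,[0,0,0],[0,0,0]],
  [0.05,[0,0,0],[0,0,0]],
])

```text
time: 14.52
tool_pos: [0.5363, 0.0061, 0.029]
ee_rot: [-3.142, 0.0, -2.901]
wrist_force: [-0.3, 1.1, -0.0]
width: 0.0502
finger_force: 0.0
```

Request:
drive_tool([
  [0.05,[0,0,-0.03],[0,0,0]],
  [0.05,[0,0,-0.06],[0,0,0]],
  [0.05,[0.03,0,-0.07],[0,0,0]],
  [0.05,[0.08,0,-0.07],[0,0,0]],
  [0.05,[0.13,0,-0.07],[0,0,0]],
])

```text
time: 15.15
tool_pos: [0.4089, -0.0251, 0.0993]
ee_rot: [-3.141, 0.001, -2.901]
wrist_force: [0.1, -0.5, 0.6]
width: 0.05
finger_force: 0.0
```

Run:
```python
from h import *
blk()
a=snap('top','t4.png');b=snap('scene','s4.png')
r=lambda x:cv2.resize(x,None,fx=5,fy=5,interpolation=cv2.INTER_CUBIC)
cv2.imwrite('pics/c4.png',np.hstack([r(a[185:305,290:370]),r(b[200:320,300:380])])[:,:,::-1])
```

```text
t 15.15 blk x,y,z mm [-199.75    9.32   99.35] yaw 13.8 F [-0.  -0.5  0.6] Mz -0.03 w 0.05
```

View pics/c4.png

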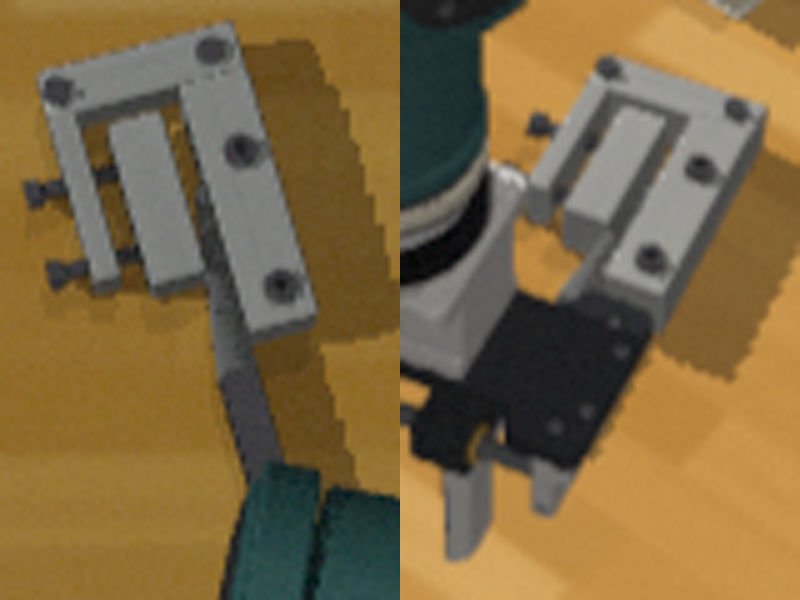

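The gauge sits in the gap along the cheek, with its tip at about (200,190) in the crop, roughly 40 mm in. I'll seat it with a measured push from behind using closed fingers, so that it can align itself to the cheek.

```bash
python3 -c "
from h import *
goblk(-.125,.0079,.030,193.8)"
```

```text
t 15.25 tcp [ 0.4055 -0.025   0.0978] rpy [ 3.1406 -0.0034 -2.9029] F [ 0.6  0.2 -0.7]
shift [-0.0783 -0.0015  0.0676] turn [ 0.001  -0.0034 -0.0021]
```

Request:
drive_tool([
  [0.0,[0,0,0],[0,0,0]],
  [0.0,[0,0,0],[0,0,0]],
  [0.0,[0,0,0],[0,0,0]],
  [0.0,[0,0,0],[0,0,0]],
  [0.0,[0,0,0],[0,0,0]],
])

```text
time: 15.88
tool_pos: [0.4101, -0.0248, 0.099]
ee_rot: [3.141, -0.0, -2.901]
wrist_force: [1.0, -0.3, 0.3]
width: 0.0037
finger_force: 0.0
```

Request:
drive_tool([
  [0.0,[0,0,0.035],[0,0,0]],
  [0.0,[0,0,0.068],[0,0,0]],
  [0.0,[-0.03,-0.0015,0.068],[0,0,0]],
  [0.0,[-0.07,-0.0015,0.068],[0,0,0]],
  [0.0,[-0.07,-0.0015,0.068],[0,0,0]],
])

```text
time: 16.5
tool_pos: [0.4803, -0.0094, 0.0311]
ee_rot: [-3.141, 0.001, -2.9]
wrist_force: [0.2, 1.2, 0.1]
width: 0.0005
finger_force: 0.0
```

```bash
python3 -c "
from h import *
avg(3);goblk(-.110,.0079,.030,193.8)"
```

```text
t 16.65 x y z yaw Fx Fy Fz Mz [-1.2901e+02  7.2100e+00  3.0730e+01  1.3790e+01 -5.1000e-01  5.4000e-01
 -2.2000e-01 -2.0000e-02] arm mm -37
t 16.65 tcp [ 0.4774 -0.0097  0.0307] rpy [ 3.1411e+00 -1.4000e-03 -2.9013e+00] F [-0.6  0.2 -0.2]
shift [-0.0196  0.0008  0.0007] turn [ 0.0005 -0.0014 -0.0006]
```

Request:
drive_tool([
  [0.0,[-0.006,0.0005,0],[0,0,0]],
  [0.0,[-0.012,0.0005,0],[0,0,0]],
  [0.0,[-0.018,0.0005,0],[0,0,0]],
  [0.0,[-0.021,0.0005,0],[0,0,0]],
  [0.0,[-0.021,0.0005,0],[0,0,0]],
])

```text
time: 17.27
tool_pos: [0.4987, -0.0041, 0.0311]
ee_rot: [3.141, -0.0, -2.901]
wrist_force: [0.1, 0.8, -0.4]
width: 0.0006
finger_force: 0.0
```

```bash
python3 -c "
from h import *
avg(3)"
```

```text
t 17.43 x y z yaw Fx Fy Fz Mz [-1.0784e+02  7.3600e+00  3.1010e+01  1.3760e+01 -4.6000e-01  1.4000e-01
  8.0000e-02 -2.0000e-02] arm mm -138
```

Request:
drive_tool([
  [0.0,[-0.001,0,0],[0,0,0]],
  [0.0,[-0.002,0,0],[0,0,0]],
  [0.0,[-0.002,0,0],[0,0,0]],
])

```text
time: 17.8
tool_pos: [0.5004, -0.0037, 0.0311]
ee_rot: [3.142, -0.0, -2.901]
wrist_force: [0.1, 0.2, 0.5]
width: 0.0004
finger_force: 0.1
```

```bash
python3 -c "
from h import *
avg(3)"
```

```text
t 17.95 x y z yaw Fx Fy Fz Mz [-1.058e+02  7.310e+00  3.109e+01  1.376e+01 -4.400e-01  3.000e-01
  2.900e-01  1.000e-02] arm mm 23
```

Request:
drive_tool([
  [0.0,[-0.001,0,0],[0,0,0]],
  [0.0,[-0.002,0,0],[0,0,0]],
  [0.0,[-0.002,0,0],[0,0,0]],
])

```text
time: 18.32
tool_pos: [0.5006, -0.0037, 0.031]
ee_rot: [3.141, -0.005, -2.901]
wrist_force: [-5.2, -1.5, 4.9]
width: 0.0003
finger_force: 3.1
```

```bash
python3 -c "
from h import *
avg(3)"
```

```text
t 18.48 x y z yaw Fx Fy Fz Mz [-1.0558e+02  7.3300e+00  3.0950e+01  1.3770e+01 -6.3000e+00 -6.7000e-01
  4.6000e+00  5.0000e-02] arm mm -69
```

Request:
drive_tool([
  [0.0,[-0.001,0,0],[0,0,0]],
  [0.0,[-0.0015,0,0],[0,0,0]],
  [0.0,[-0.0015,0,0],[0,0,0]],
])

```text
time: 18.85
tool_pos: [0.501, -0.0036, 0.0309]
ee_rot: [3.141, -0.007, -2.901]
wrist_force: [-8.5, -2.5, 6.7]
width: 0.0002
finger_force: 4.7
```

```bash
python3 -c "
from h import *
avg(3)"
```

```text
t 19.0 x y z yaw Fx Fy Fz Mz [-1.0522e+02  7.2900e+00  3.0950e+01  1.3770e+01 -9.3500e+00  1.1000e-01
  6.9600e+00  6.0000e-02] arm mm 585
```

Request:
drive_tool([
  [0.0,[-0.0005,0,0],[0,0,0]],
  [0.0,[-0.0005,0,0],[0,0,0]],
  [0.0,[-0.0005,0,0],[0,0,0]],
])

```text
time: 19.38
tool_pos: [0.5012, -0.0036, 0.0309]
ee_rot: [3.141, -0.008, -2.901]
wrist_force: [-9.4, -3.5, 7.6]
width: 0.0006
finger_force: 5.1
```

```bash
python3 -c "
from h import *
avg(3)"
```

```text
t 19.52 x y z yaw Fx Fy Fz Mz [-1.0501e+02  7.2400e+00  3.0950e+01  1.3770e+01 -1.0380e+01 -3.5000e-01
  7.3200e+00 -1.0000e-02] arm mm 16
```

Request:
drive_tool([
  [0.0,[0.01,0,0],[0,0,0]],
  [0.0,[0.05,0,0],[0,0,0]],
  [0.0,[0.09,0,-0.01],[0,0,0]],
  [0.0,[0.12,0,-0.06],[0,0,0]],
  [0.0,[0.15,0,-0.11],[0,0,0]],
])

```text
time: 20.15
tool_pos: [0.3575, -0.0384, 0.1418]
ee_rot: [3.141, 0.001, -2.901]
wrist_force: [1.6, -1.3, 1.5]
width: 0.0005
finger_force: 0.0
```

Request:
drive_tool([
  [0.0,[0,0.05,-0.04],[0,0,0]],
  [0.0,[0,0.1,-0.06],[0,0,0]],
  [0.0,[0,0.15,-0.06],[0,0,0]],
  [0.0,[0,0.2,-0.06],[0,0,0]],
  [0.0,[0,0.25,-0.06],[0,0,0]],
])

```text
time: 20.78
tool_pos: [0.2988, 0.2062, 0.2015]
ee_rot: [3.14, 0.003, -2.901]
wrist_force: [1.4, -0.2, -0.8]
width: 0.0005
finger_force: 0.0
```

Run:
```python
from h import *
blk()
a=snap('top','t5.png');b=snap('scene','s5.png')
r=lambda x:cv2.resize(x,None,fx=5,fy=5,interpolation=cv2.INTER_CUBIC)
cv2.imwrite('pics/c5.png',np.hstack([r(a[185:305,290:370]),r(b[200:320,300:380])])[:,:,::-1])
```

```text
t 20.77 blk x,y,z mm [-248.84  260.78  201.47] yaw 13.77 F [ 1.3 -0.5 -0.8] Mz -0.08 w 0.0005
```

View pics/c5.png

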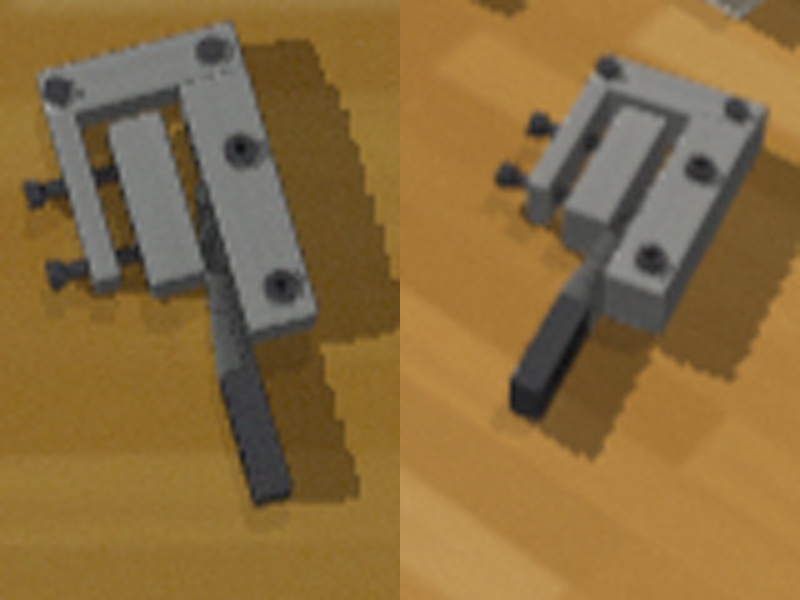

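The gauge stands in the gap along the cheek, with its head at crop (222–291, 370–503). I'll check its yaw and flat-side offset numerically against the cheek.

Run:
```python
from h import *
T=imaging.get_calibration('top');a=cv2.imread('pics/t5.png');s=cv2.cvtColor(a,cv2.COLOR_BGR2HSV)[:,:,1].astype(float)
for nm,p0,p1,r0,r1,sg,z in(('cheek outer',(337.6,191),(353.2,248),196,243,1,.032),('head flat',(341.4,259),(348.2,283),261,282,1,.024),('head left',(334.4,261),(341,285.6),263,283,-1,.024)):
    pts=[]
    for r in range(r0,r1):
        xc=p0[0]+(r-p0[1])*(p1[0]-p0[0])/(p1[1]-p0[1]);x=np.arange(int(round(xc))-3,int(round(xc))+4)
        g=np.clip(sg*np.gradient(s[r])[x],0,None)
        if g.sum()>20: pts.append(((g*x).sum()/g.sum(),r))
    W=np.float32([onz(T,p,z)[:2] for p in pts]);vx,vy,x0,y0=cv2.fitLine(W,cv2.DIST_HUBER,0,.001,.001).ravel()
    if nm[0]=='c': n=np.array([-vy,vx])*np.sign(vx);c0=np.array([x0,y0])
    print(nm,len(pts),round(np.degrees(np.arctan(vy/vx)),2),'offset from outer mm',round(float((np.array([x0,y0])-c0)@n)*1e3,2))
```

```text
cheek outer 47 14.67 offset from outer mm 0.0
head flat 21 14.11 offset from outer mm 30.23
head left 20 14.53 offset from outer mm 47.1
```

```bash
python3 -c "
from h import *
print(robot.close_job())"
```

```text
the job is handed in; nothing more can be done
None
```

The taper gauge is lodged in the gap with its flat side along the long cheek, seated by a final push of about 10 N, released and standing free. The arm stayed clear of the loose items, and the job was handed in at about 21 s of the 58 s allowed.

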